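Unlock the child-safe press and clamp the card pack

ROBOT

A 6-joint arm with a two-finger parallel gripper is mounted at the origin on the work surface. World frame = base frame: x ahead of the robot, y to its left, z up, the work surface at z = 0. Lengths are in m, angles in degrees, forces in N, time in s.
With the tool pointing down it reaches from about 0.3 to 0.875 m from the base axis. Payload 6.4 kg.
Tool frame: the origin (TCP) lies between the finger pads; the fingertips stand ctrl.tips_ahead ahead of it and the grasp point (between the pads) lies 5 mm behind it (ctrl.tips_ahead is the distance from the TCP to the fingertips, in m); z points along the fingers, x is the direction in which the jaws open and shut, and the axes are right-handed (so a half turn about z gives the same grasp; the last joint's range is limited). The gripper opens to 88 mm and grips with 3 to 60 N. Pads are 18 mm wide; open, the fingers measure 123 mm over their backs; the gripper's body (75 mm by 187 mm) begins 45 mm behind the grasp point.
Start: joints at [52.924, 10.359, 92.074, -0, 77.567, -11.82], TCP at [0.245, 0.52, 0.253] pointing down, gripper open.
Joint ranges: [-171.53, 171.53], [-51.25, 118.39], [17.06, 147.69], [-65.23, 245.23], [0, 150.52], [-178.68, 178.68]. Speed limits (degrees/s): [147.25, 147.25, 172.46, 180, 180, 180].

INTERFACE

Orientations are given as a 3x3 rotation matrix whose columns are the frame's x, y, z axes.
In Python, from cell import ctrl gives the robot as it stands. The module is installed in compiled form; this text tells all that it offers.
- The arm moves only by the tool move_arm, never from a script. Its argument "steps" is a list of rows, each an object with "fingers": the closure in counts, from 0 (fully open) to 255 (shut); "dp": the shift along the tool's x, y, z in mm, a list of three; "roll": the turn about the tool's z in units of 6 degrees (1.0 is 6 degrees). In form: [{"fingers": fingers, "dp": [dx, dy, dz], "roll": roll}, ...]. A call has 1 to 10 rows; each row is the pose to reach, as a shift and turn from the pose measured when the call began, along the tool's axes at that moment; what a row does not reach only later rows make up. A row lasts 1/12 s, in which the tool goes at most 41.7 mm and 7.16 degrees, less where a joint would pass 70% of its speed; a pose out of reach is approached as far as the arm can. A call with a gripper value outside its range is refused whole. The fingers move at their own pace and stop on an object; the grip force is fixed at half the most. Time passes only in rows, so rows that repeat a pose let the fingers close. It gives the time, the measured TCP pose, the force and the opening at its end, in the units of the state.
- ctrl.observe(): the state, without advancing time (a new reading comes with each control period).
- ctrl.read_camera(name): name is "scene" or "top" or "wrist"; returns the picture (480x640x3 uint8, blue, green, red); there is no depth.
- ctrl.camera_params(name): a dict with "mtx" (3x3 intrinsics, pixels), "k1" (the pictures are not rectified: a ray, as slopes to the right and down, at radius r is drawn at 1 + k1 r^2 times it, then the intrinsics apply), "rvec" (rotation vector, rad) and "tvec" (3), from world to camera coordinates, as OpenCV has them. Camera axes: x right, y down, z forward; pixel columns grow to the right and rows downward; lengths in m; the calibration is good to about 2 mm. A picture is of the moment at which its call begins: read the wrist's pose just before it. camera_params takes no time and is no camera call; for the wrist camera it gives the pose at the moment of the call.
- ctrl.sign_off(): hands the job in, once; it reports no verdict.
Trained networks look in the newest picture that a camera, given by its name, has taken for a name from the list of things; names that differ only in an ending like _2 or _b are one class to them, and where a whole thing is asked for, a point or a joint stands for the part that bears it (a point fixed in the world has none). Each returns a list of dicts, best first, with "conf" (0 to 1); they miss things now and then, are a little off and sometimes report something else, mostly with a low value. They report only what shows in the picture. A call takes as long as a camera call.
- ctrl.search_frame(query, camera): "point" ([x, y, z] in m, in world coordinates, good to about 4 mm: the middle of the surface that is visible of it).
- ctrl.tip_of(query, camera): "point" ([x, y, z] in m, in world coordinates, good to about 4 mm: a listed point, or the origin of a listed thing).
The state is a dict: "clock": time; "joints": joint angles; "joint_vel": joint speeds; "joint_efforts": joint torques, N m; "tool_pos": TCP position; "tool_rot": TCP orientation; "contact_force": force on the tool from outside, world axes, zero at the start; "wrist_torque": the same for the moment, N m; "grip_width": opening from 0.0 (shut) to 1.0 (fully open).
Only numpy, scipy, OpenCV 4.12 (cv2) and the standard library are available. Lean on these libraries where they do the work, as an engineer would, in place of code of your own. Each camera call takes 0.05 s, during which the arm holds its last target. There are 200 camera calls.

TASK

Clamp the pack of card in the hand press: first press the child-safe knob down and turn it counter-clockwise to its end stop, where it springs up again and frees the lever, then swing the lever round until the plate bears firmly on the pack, with about 25 N, and stays so when you let go. Do it gently - never force the knob or the locked lever, do not crush the pack - and leave the other things alone.

Things in the scene. Friction and masses are not known exactly. Their poses are not given: they have to be found in the camera images.
- press_base: grey hand press fixed to the table; deck top 45 mm above its origin, which is on the table. In its frame (x away from the robot, y left, z up) it spans x -100..140, y -150..150 mm. Safety knob's upright axis at (0, 60), lever's upright pivot at (0, -60). The pressing head with its crossbar (top 95 mm above the table) lies along the far side, x 70..138 mm
- knob_grip (a point): point on the axis of the safety knob, half-way up its upright black grip bar (bar 40 mm long, 14 mm thick, top 18 mm above this point; 22 mm of bar below it, down to a round collar 38 mm across). Its x axis runs along the bar. About 90 mm above the table when the knob is up
- knob (a joint): angle of the push-and-turn safety knob, rad: about 0 as found, grows counter-clockwise from above, end stop about 1.30. Its lug sits in a pocket: it turns only while pressed down; from about 0.1 to 1.22 the lug runs under a bridge that keeps the knob down; past that, once let up, it springs up and is set, and cannot turn back. Friction about 0.05 N m
- knob_stem (a joint): how far the safety knob is pressed down, m: 0 is up, pressed hard down is 0.007. It clears the bridge from about 0.0047 down. Its spring takes about 6 N to start moving and 10 N to push right down; there it meets a solid floor
- disc: steel disc, 100 mm across, 8 mm thick, with one wide notch and one lug (9 mm wide, reaching 64 mm from the axis), which turns and sinks with the safety knob under the grip bar; its plain rim blocks the tail of the lever until the knob is set and the notch faces the lever's pivot. Origin on the knob axis at deck height
- gate: dark steel arched bridge over the lug's track, up to 75 mm from the knob's axis and 22 mm above the deck, with the end wall that stops the lug and the floor under the knob; fixed to the press. Origin on the knob axis at deck height
- lever_grip (a point): point on the axis of the lever's upright round black grip post (18 mm thick, its top 23 mm above this point, its foot 32 mm below it), 115 mm from the lever's pivot. About 93 mm above the table
- lever (a joint): angle of the press lever, rad: about 0 as found (grip post then 0.35 rad short of the press's -y direction, on the robot's side); grows counter-clockwise from above, post moving away from the robot; blocked by the disc at about 0.07 until the knob is set. Running free it drags with 4 to 5 N at the post; stays where left. Clamped somewhere from 0.3 to 0.8
- plate: steel press plate, 56 x 190 x 6 mm, origin at the middle of its upper face; sinks 20 mm per rad of lever onto the pack of card lying under it. The pack's thickness differs each time and is not known (first touch at 0.25 to 0.7 rad of lever). The plate is sprung, 35 N/mm: from first touch each 1 N more at the lever's post presses the pack by about 6 N more. Friction holds the clamped lever up to 30 N of plate force
- cutter: bystander, thin metal petal-cutter ring, 38 mm across, 18 mm tall, standing on the press deck on the robot's side; origin at the centre of its underside; leave it alone
- eraser: bystander, white eraser 22 x 55 x 14 mm on the table in front of the press (robot's side); origin at the centre of its underside; leave it alone
- glue_bottle: bystander, white bottle 44 mm across, 120 mm tall; origin at the centre of its underside; leave it alone
- tape_roll: bystander, roll of tape lying flat, 90 mm across, 24 mm tall; origin at the centre of its underside; leave it alone
- pencil_cup: bystander, open cup 72 mm across, 95 mm tall; origin at the centre of its underside; leave it alone
- brush: bystander, paint brush lying beyond the press; leave it alone
- glue_gun: bystander, white glue gun lying on its side, about 140 x 120 x 30 mm; leave it alone

How it is judged (in metres and radians):
On the way, in this order (a step that is already met when the one before it is completed fails the run):
1. the knob is turned to its end stop and has sprung up there (value of joint knob above 1.19 rad and value of joint knob_stem below 0.0025 m), for 0.2 s.
2. the plate bears on the pack with more than 14 N (contact force between plate and anything else above 14 N), for 0.2 s.
At the end, for the whole second after the job is handed in: the knob is past 1.19 rad and up (pressed less than 2.5 mm), the lever is at rest, and the plate still bears on the pack with 14 to 45 N (all of step 1 and contact force between plate and anything else above 14 N and velocity of joint lever between -0.05 and 0.05 rad/s); the robot touches nothing.
It fails at once if the knob's disc or lug is forced against the bridge, wall, floor or lever with more than 35 N (contact force between disc and anything else above 35 N).
It fails at once if the plate crushes the pack with more than 45 N (contact force between plate and anything else above 45 N).
It fails at once if a bystander is moved by more than 30 mm (distance of any of cutter, eraser, glue_bottle, tape_roll, pencil_cup, brush, glue_gun from where it was at the start of the episode above 0.03 m).
It also fails if it takes over 72 s, if anything falls off the work surface, if the arm or the gripper's body presses on something with over 40 N, if the wrist force passes 120 N, or if a joint passes its speed limit or range.

## Working session

There is one attempt and no reset: what is moved stays moved. The work goes in short steps, Python scripts to look and compute and a tool call to move; the robot and the scene stay as the last step left them, time stands still between calls to the robot, and variables do not carry over. Pictures are saved under pics/ and viewed, about 8 in all and at most 12, crops included, and the job is handed in when it is done.

Besides the shell and the picture viewer there is one more tool, called as name([rows], argument=value, ...), one row to a line, values as JSON. move_arm: Moves the arm, as the interface text tells. Its arguments: {"type":"object","properties":{"steps":{"type":"array"}},"required":["steps"]}

```bash
mkdir -p pics; cat > h.py <<'E'
import numpy as np, cv2
from cell import ctrl
def st():
    s=ctrl.observe(); print(s['clock'],np.round(s['tool_pos'],4),np.round(s['tool_rot'],3).tolist(),'F',np.round(s['contact_force'],1),'T',np.round(s['wrist_torque'],2),'g',s['grip_width']); return s
def proj(P,cam):
    p=ctrl.camera_params(cam); R=cv2.Rodrigues(np.array(p['rvec'],float))[0]
    c=np.atleast_2d(P)@R.T+np.array(p['tvec']).ravel(); s=c[:,:2]/c[:,2:]; s=s*(1+p['k1']*(s**2).sum(1,keepdims=True))
    K=np.array(p['mtx']); return s@K[:2,:2].T+K[:2,2]
def ray(uv,cam):
    p=ctrl.camera_params(cam); K=np.array(p['mtx']); R=cv2.Rodrigues(np.array(p['rvec'],float))[0]
    d=cv2.undistortPoints(np.array([[uv]],float),K,np.array([p['k1'],0,0,0,0.]))[0,0]
    return -R.T@np.array(p['tvec']).ravel(), R.T@np.array([d[0],d[1],1])
def onz(uv,cam,z):
    c,d=ray(uv,cam); return c+d*(z-c[2])/d[2]
E
python3 - <<'E'
from h import *
st(); print(ctrl.tips_ahead if hasattr(ctrl,'tips_ahead') else '')
for c in ('top','scene'):
    cv2.imwrite(f'pics/{c}0.png',ctrl.read_camera(c))
    for q in ('press_base','knob_grip','lever_grip','disc','cutter','eraser','glue_bottle','tape_roll','pencil_cup','glue_gun'):
        print(c,q,[(np.round(r['point'],3).tolist(),round(r['conf'],2)) for r in ctrl.tip_of(q,c)[:2]])
E
```

```text
0.0 [0.245  0.5196 0.2519] [[0.427, 0.904, -0.001], [0.904, -0.427, -0.001], [-0.002, -0.0, -1.0]] F [ 0.6  0.1 -0.2] T [-0.01  0.02 -0.  ] g 1.0004335598431686
0.014
top press_base [([0.499, 0.04, 0.001], 0.75)]
top knob_grip [([0.5, 0.098, 0.092], 0.66), ([0.434, -0.003, 0.042], 0.23)]
top lever_grip [([0.473, -0.127, 0.092], 0.81)]
top disc [([0.497, 0.099, 0.044], 0.58), ([0.604, 0.043, 0.08], 0.3)]
top cutter [([0.433, -0.001, 0.045], 0.41)]
top eraser [([0.348, 0.095, 0.001], 0.51)]
top glue_bottle [([0.571, 0.434, 0.002], 0.82), ([0.421, -0.431, 0.002], 0.61)]
top tape_roll [([0.411, 0.431, 0.003], 0.93)]
top pencil_cup [([0.65, -0.425, 0.003], 0.74)]
top glue_gun [([0.422, -0.43, 0.002], 0.61), ([0.412, 0.429, 0.004], 0.55)]
scene press_base [([0.503, 0.04, -0.0], 0.71)]
scene knob_grip [([0.497, 0.1, 0.089], 0.95)]
scene lever_grip [([0.474, -0.134, 0.091], 0.96)]
scene disc [([0.496, 0.099, 0.043], 0.63), ([0.605, 0.044, 0.079], 0.43)]
scene cutter [([0.504, 0.037, -0.003], 0.64), ([0.432, 0.003, 0.045], 0.45)]
scene eraser [([0.351, 0.095, -0.001], 0.49)]
scene glue_bottle [([0.575, 0.436, -0.0], 0.8)]
scene tape_roll [([0.416, 0.432, -0.003], 0.94), ([0.435, 0.001, 0.045], 0.27)]
scene pencil_cup [([0.644, -0.425, -0.001], 0.69)]
scene glue_gun [([0.425, -0.433, -0.001], 0.9)]
```

View pics/top0.png

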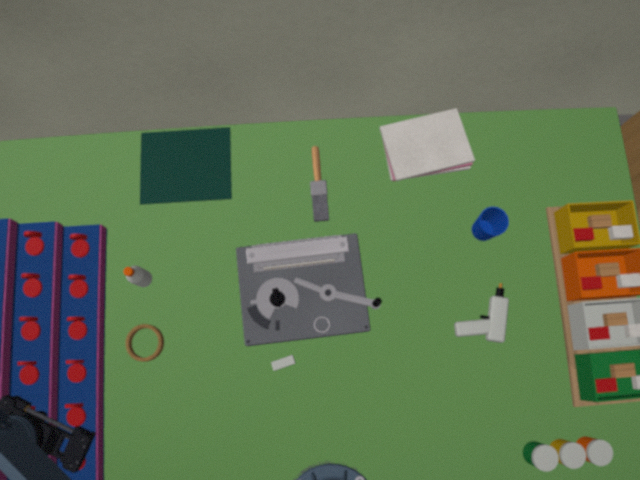

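View pics/scene0.png

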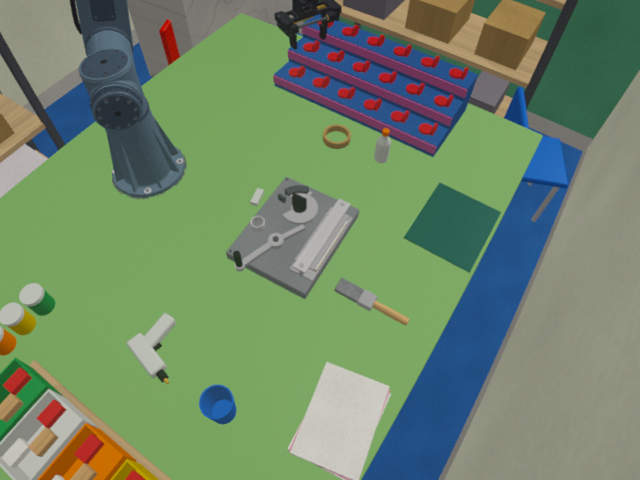

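move_arm([
  {"fingers": 0, "dp": [-272, 408, 0], "roll": 0},
  {"fingers": 0, "dp": [-272, 408, 0], "roll": 0},
  {"fingers": 0, "dp": [-272, 408, 0], "roll": 0},
  {"fingers": 0, "dp": [-272, 408, 0], "roll": 0},
  {"fingers": 0, "dp": [-272, 408, 0], "roll": 0},
  {"fingers": 0, "dp": [-272, 408, 0], "roll": 0},
  {"fingers": 0, "dp": [-272, 408, 0], "roll": 0},
  {"fingers": 0, "dp": [-272, 408, 0], "roll": 0},
  {"fingers": 0, "dp": [-272, 408, 0], "roll": 0},
  {"fingers": 0, "dp": [-272, 408, 0], "roll": 0},
])

```text
clock: 1.93
tool_pos: [0.461, 0.1612, 0.2531]
tool_rot: [[0.427, 0.904, 0.001], [0.904, -0.427, 0.0], [0.001, 0.001, -1.0]]
contact_force: [0.4, 0.1, -0.1]
grip_width: 0.997
```

move_arm([
  {"fingers": 0, "dp": [-41, 61, 0], "roll": 0},
  {"fingers": 0, "dp": [-41, 61, 0], "roll": 0},
  {"fingers": 0, "dp": [-41, 61, 0], "roll": 0},
  {"fingers": 0, "dp": [-41, 61, 0], "roll": 0},
])

```text
clock: 2.27
tool_pos: [0.4992, 0.0966, 0.253]
tool_rot: [[0.43, 0.903, 0.001], [0.903, -0.43, 0.0], [0.001, 0.0, -1.0]]
contact_force: [-0.1, -0.0, -0.9]
grip_width: 1.0
```

```bash
python3 - <<'E'
from h import *
st()
for c in ('wrist',):
    cv2.imwrite(f'pics/{c}1.png',ctrl.read_camera(c))
    for q in ('press_base','knob_grip','lever_grip','disc','cutter','lever'):
        print(c,q,[(np.round(r['point'],4).tolist(),round(r['conf'],2)) for r in ctrl.tip_of(q,c)[:2]])
    print(ray((320,240),c)[0], proj([[.498,.099,.108],[.498,.119,.108]],c))
E
```

```text
2.2667 [0.4992 0.0966 0.253 ] [[0.43, 0.903, 0.001], [0.903, -0.43, 0.0], [0.001, 0.0, -1.0]] F [-0.1 -0.  -0.9] T [0.   0.04 0.06] g 1.0004973474265468
wrist press_base [([0.504, 0.0368, -0.0013], 0.79)]
wrist knob_grip [([0.4997, 0.1007, 0.0916], 0.58)]
wrist lever_grip [([0.4754, -0.1359, 0.0927], 0.84)]
wrist disc []
wrist cutter [([0.4359, 0.0023, 0.0465], 0.67)]Traceback (most recent call last):
  File "<stdin>", line 6, in <module>
ValueError: it knows: brush, cutter, disc, eraser, gate, glue_bottle, glue_gun, knob_grip, lever_grip, pencil_cup, plate, press_base, tape_roll
```

View pics/wrist1.png

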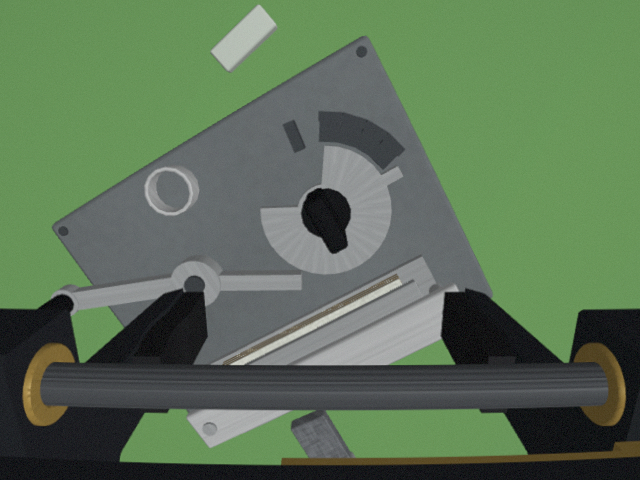

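```bash
python3 - <<'E'
from h import *
im=cv2.imread('pics/wrist1.png'); cv2.imwrite('pics/c1.png',cv2.resize(im[150:300,240:420],None,fx=4,fy=4,interpolation=cv2.INTER_CUBIC))
print(ray((320,240),'wrist')[0])
A,B,C=[onz(p,'wrist',.045) for p in ((365,37),(55,228),(490,292))]
print(A,B,C,np.degrees(np.arctan2(*(A-B)[[1,0]]))-90,np.degrees(np.arctan2(*(C-A)[[1,0]])), np.linalg.norm(A-B))
g=cv2.cvtColor(im,cv2.COLOR_BGR2GRAY)
for t in (12,20,30,45):
    m=(g[170:270,280:380]<t).astype(np.uint8); n,l,s,c=cv2.connectedComponentsWithStats(m); k=1+np.argmax(s[1:,4]); print(t,s[k]+[280,170,0,0,0],c[k]+[280,170])
E
```

```text
[0.43445113 0.12952456 0.38500274]
[0.39461064 0.1820234  0.045     ] [ 0.41717389 -0.10944546  0.045     ] [0.62438302 0.19857877 0.045     ] 4.426563999322326 4.121106488151862 0.2923408880472931
12 [312 194   6   8  19] [314.26315789 197.15789474]
20 [304 189  43  49 454] [320.20044053 208.96475771]
30 [ 302  189   48   64 2054] [327.00389484 216.81694255]
45 [ 302  189   48   64 2183] [327.05588639 216.92533211]
```

View pics/c1.png

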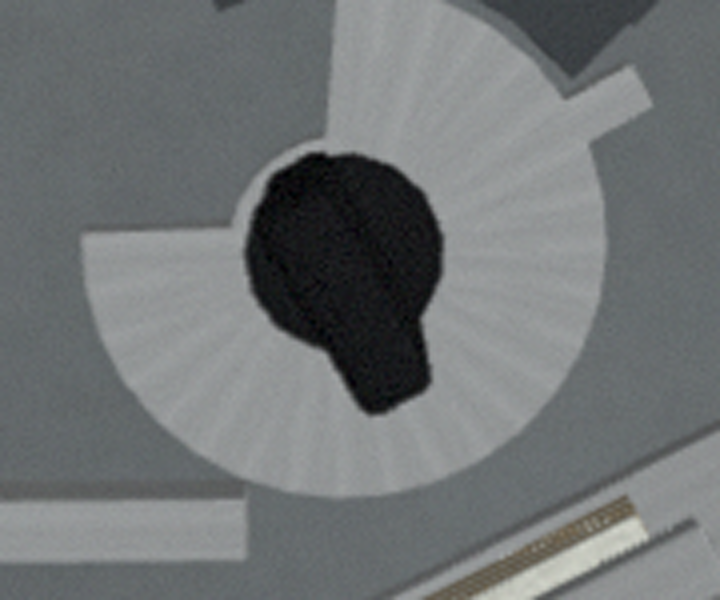

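```bash
python3 - <<'E'
from h import *
f=lambda p,z:onz((240+p[0]/4-.375,150+p[1]/4-.375),'wrist',z)
a,b=f((402,398),.108),f((296,160),.108)
print(a,b,np.linalg.norm(a-b),(a+b)/2,np.degrees(np.arctan2(*(a-b)[[1,0]])))
e=f((430,382),.108)-f((375,414),.108); print('end edge',np.linalg.norm(e),np.degrees(np.arctan2(e[1],e[0])))
print('collar',f((345,250),.068),np.linalg.norm(f((245,250),.068)-f((443,250),.068)))
print('disc',f((343,247),.053)) 
y=np.radians(4.3);R=np.array([[np.cos(y),-np.sin(y)],[np.sin(y),np.cos(y)]])
A=np.array([.3946,.1820]);print('base from corner',A-R@[-.1,.15],'knob',A-R@[-.1,.15]+R@[0,.06],'pivot',A-R@[-.1,.15]+R@[0,-.06])
E
```

```text
[0.51603427 0.10380836 0.108     ] [0.47214151 0.10499222 0.108     ] 0.043908718180108754 [0.49408789 0.10440029 0.108     ] -1.5449825248445164
end edge 0.010764178844135322 96.34488186159709
collar [0.49684956 0.10246127 0.068     ] 0.03716605096283048
disc [0.49909006 0.1010796  0.053     ]
base from corner [0.50556532 0.0399201 ] knob [0.5010666  0.09975121] pivot [ 0.51006405 -0.01991101]
```

move_arm([
  {"fingers": 0, "dp": [4, -3, 40], "roll": -1.0},
  {"fingers": 0, "dp": [4, -3, 70], "roll": -2.0},
  {"fingers": 0, "dp": [4, -3, 93], "roll": -3.0},
  {"fingers": 0, "dp": [4, -3, 93], "roll": -4.0},
  {"fingers": 0, "dp": [4, -3, 93], "roll": -4.9},
  {"fingers": 0, "dp": [4, -3, 93], "roll": -4.9},
])

```text
clock: 3.07
tool_pos: [0.4965, 0.1052, 0.1597]
tool_rot: [[-0.079, 0.997, -0.0], [0.997, 0.079, 0.0], [0.0, -0.0, -1.0]]
contact_force: [-0.0, -0.2, 0.5]
grip_width: 0.998
```

```bash
python3 - <<'E'
from h import *
st(); print(ctrl.observe()['joints'])
c='wrist'
im=ctrl.read_camera(c); cv2.imwrite('pics/wrist2.png',im)
for q in ('knob_grip','disc','gate'):
    for f in (ctrl.tip_of,ctrl.search_frame): print(q,[(np.round(r['point'],4).tolist(),round(r['conf'],2)) for r in f(q,c)[:2]])
print(ray((320,240),c)[0], proj([[.498,.1015,.108],[.498,.1015,.068],[.518,.1025,.108],[.478,.1005,.108]],c))
E
```

```text
3.0667 [0.4965 0.1052 0.1597] [[-0.079, 0.997, -0.0], [0.997, 0.079, 0.0], [0.0, -0.0, -1.0]] F [-0.  -0.2  0.5] T [ 0.06 -0.    0.02] g 0.9982168687574854
[-1.46710735e+00  7.91931761e+00  1.06462585e+02  2.26972601e-02
  6.56230221e+01 -9.60248715e+01]
knob_grip [([0.5003, 0.0997, 0.0889], 0.69)]
knob_grip [([0.4997, 0.1056, 0.0593], 0.81)]
disc []
disc [([0.5054, 0.1098, 0.0635], 0.83)]
gate []
gate [([0.4556, 0.142, 0.0682], 0.76)]
[0.42715539 0.09979613 0.29228942] [[315.90682625 278.78112504]
 [317.17060667 252.39976082]
 [315.10777114 318.65338703]
 [316.76278769 236.48549661]]
```

View pics/wrist2.png

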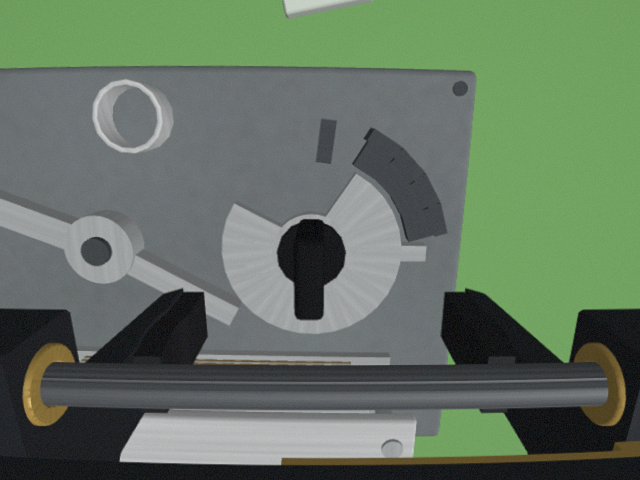

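move_arm([
  {"fingers": 0, "dp": [0, 0, 0], "roll": 1.1},
  {"fingers": 0, "dp": [0, 0, 0], "roll": 2.2},
  {"fingers": 0, "dp": [0, 0, 0], "roll": 3.3},
  {"fingers": 0, "dp": [0, 0, 0], "roll": 4.4},
  {"fingers": 0, "dp": [0, 0, 0], "roll": 5.5},
  {"fingers": 0, "dp": [0, 0, 0], "roll": 6.6},
  {"fingers": 0, "dp": [0, 0, 0], "roll": 7.7},
  {"fingers": 0, "dp": [0, 0, 0], "roll": 8.8},
  {"fingers": 0, "dp": [0, 0, 0], "roll": 9.9},
  {"fingers": 0, "dp": [0, 0, 0], "roll": 11},
])

```text
clock: 4.25
tool_pos: [0.4974, 0.1044, 0.1607]
tool_rot: [[0.884, 0.467, 0.002], [0.467, -0.884, 0.0], [0.002, 0.001, -1.0]]
contact_force: [0.4, 0.0, -0.6]
grip_width: 1.004
```

move_arm([
  {"fingers": 0, "dp": [0, 0, 0], "roll": 1.1},
  {"fingers": 0, "dp": [0, 0, 0], "roll": 2.2},
  {"fingers": 0, "dp": [0, 0, 0], "roll": 3.3},
  {"fingers": 0, "dp": [0, 0, 0], "roll": 4.4},
  {"fingers": 0, "dp": [0, 0, 0], "roll": 5.5},
  {"fingers": 0, "dp": [0, 0, 0], "roll": 6.6},
  {"fingers": 0, "dp": [0, 0, 0], "roll": 7.7},
  {"fingers": 0, "dp": [0, 0, 0], "roll": 8.8},
  {"fingers": 0, "dp": [0, 0, 0], "roll": 9.9},
  {"fingers": 0, "dp": [0, 0, 0], "roll": 11},
])

```text
clock: 5.08
tool_pos: [0.4975, 0.1043, 0.1609]
tool_rot: [[0.782, -0.623, 0.002], [-0.623, -0.782, 0.0], [0.002, -0.002, -1.0]]
contact_force: [0.6, 0.6, 0.3]
grip_width: 1.0
```

move_arm([
  {"fingers": 0, "dp": [0, 0, 0], "roll": 1.1},
  {"fingers": 0, "dp": [0, 0, 0], "roll": 2.2},
  {"fingers": 0, "dp": [0, 0, 0], "roll": 3.3},
  {"fingers": 0, "dp": [0, 0, 0], "roll": 4.4},
  {"fingers": 0, "dp": [0, 0, 0], "roll": 5.5},
  {"fingers": 0, "dp": [0, 0, 0], "roll": 6.6},
  {"fingers": 0, "dp": [0, 0, 0], "roll": 7.7},
  {"fingers": 0, "dp": [0, 0, 0], "roll": 8.5},
  {"fingers": 0, "dp": [0, 0, 0], "roll": 8.5},
])

```text
clock: 5.83
tool_pos: [0.4976, 0.1043, 0.1611]
tool_rot: [[0.004, -1.0, 0.003], [-1.0, -0.004, 0.0], [-0.0, -0.003, -1.0]]
contact_force: [-0.5, 0.1, -0.9]
grip_width: 1.0
```

```bash
python3 - <<'E'
from h import *
st(); print(ctrl.observe()['joints'])
c='wrist'
im=ctrl.read_camera(c); cv2.imwrite('pics/wrist3.png',im)
for q in ('knob_grip','lever_grip','press_base'):
    for f in (ctrl.tip_of,): print(q,[(np.round(r['point'],4).tolist(),round(r['conf'],2)) for r in f(q,c)[:2]])
x=np.array([.499,.099]);
print(ray((320,240),c)[0], proj([[*x,.108],[*x,.068],[*(x+[.02,.0015]),.108],[*(x-[.02,.0015]),.108]],c))
E
```

```text
5.8333 [0.4976 0.1043 0.1611] [[0.004, -1.0, 0.003], [-1.0, -0.004, 0.0], [-0.0, -0.003, -1.0]] F [-0.5  0.1 -0.9] T [-0.04  0.16  0.03] g 0.999599762412547
[-1.57542599e+00  7.81051692e+00  1.06400810e+02  2.25695215e-02
  6.56359125e+01  8.81817513e+01]
knob_grip [([0.4979, 0.1007, 0.0905], 0.74), ([0.351, 0.096, -0.0007], 0.6)]
lever_grip []
press_base [([0.5042, 0.0343, -0.0027], 0.55)]
[0.5666759  0.10550625 0.29303027] [[336.62864978 274.56742895]
 [334.5439825  249.27175394]
 [334.07439755 232.04111354]
 [339.02774924 314.7148288 ]]
```

View pics/wrist3.png

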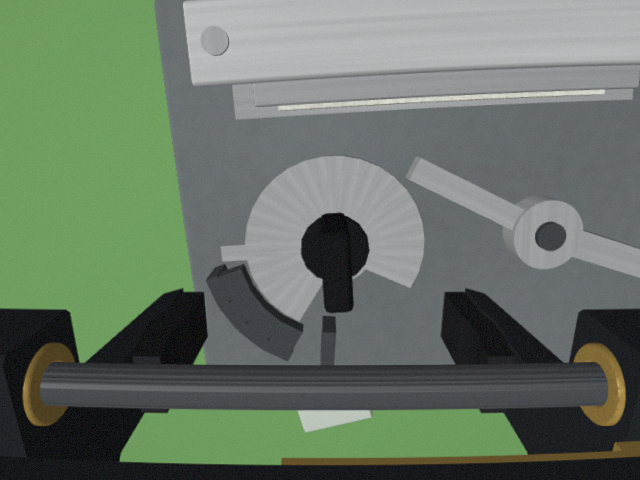

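move_arm([
  {"fingers": 0, "dp": [5.3, -1.9, 20], "roll": -0.7},
  {"fingers": 0, "dp": [5.3, -1.9, 45], "roll": -0.7},
  {"fingers": 0, "dp": [5.3, -1.9, 60], "roll": -0.7},
  {"fingers": 0, "dp": [5.3, -1.9, 68], "roll": -0.7},
  {"fingers": 0, "dp": [5.3, -1.9, 71], "roll": -0.7},
  {"fingers": 0, "dp": [5.3, -1.9, 71], "roll": -0.7},
])

```text
clock: 6.53
tool_pos: [0.4994, 0.0991, 0.0897]
tool_rot: [[0.084, -0.997, 0.002], [-0.997, -0.084, 0.0], [-0.0, -0.002, -1.0]]
contact_force: [-0.6, 0.5, 0.5]
grip_width: 0.999
```

move_arm([
  {"fingers": 150, "dp": [0, 0, 0], "roll": 0},
  {"fingers": 200, "dp": [0, 0, 0], "roll": 0},
  {"fingers": 230, "dp": [0, 0, 0], "roll": 0},
  {"fingers": 255, "dp": [0, 0, 0], "roll": 0},
  {"fingers": 255, "dp": [0, 0, 0], "roll": 0},
  {"fingers": 255, "dp": [0, 0, 0], "roll": 0},
])

```text
clock: 7.03
tool_pos: [0.4997, 0.0991, 0.09]
tool_rot: [[0.084, -0.996, 0.002], [-0.996, -0.084, 0.0], [-0.0, -0.002, -1.0]]
contact_force: [0.4, -0.8, -0.5]
grip_width: 0.565
```

```bash
python3 -c "
from h import *
st()"
```

```text
7.0333 [0.4997 0.0991 0.09  ] [[0.084, -0.996, 0.002], [-0.996, -0.084, 0.0], [-0.0, -0.002, -1.0]] F [ 0.4 -0.8 -0.5] T [-0.04  0.21  0.03] g 0.5650641069971748
```

move_arm([
  {"fingers": 255, "dp": [0, 0, 0], "roll": 0},
  {"fingers": 255, "dp": [0, 0, 0], "roll": 0},
  {"fingers": 255, "dp": [0, 0, 0], "roll": 0},
  {"fingers": 255, "dp": [0, 0, 0], "roll": 0},
  {"fingers": 255, "dp": [0, 0, 0], "roll": 0},
  {"fingers": 255, "dp": [0, 0, 0], "roll": 0},
  {"fingers": 255, "dp": [0, 0, 0], "roll": 0},
])

```text
clock: 7.62
tool_pos: [0.4997, 0.0987, 0.09]
tool_rot: [[0.084, -0.996, 0.002], [-0.996, -0.084, -0.0], [0.001, -0.002, -1.0]]
contact_force: [-0.7, -2.9, 0.6]
grip_width: 0.156
```

move_arm([
  {"fingers": 255, "dp": [0, 0, 0], "roll": 0},
  {"fingers": 255, "dp": [0, 0, 0], "roll": 0},
])

```text
clock: 7.78
tool_pos: [0.4997, 0.0986, 0.09]
tool_rot: [[0.083, -0.997, 0.002], [-0.997, -0.083, -0.0], [0.001, -0.002, -1.0]]
contact_force: [-0.6, -1.4, 1.2]
grip_width: 0.157
```

move_arm([
  {"fingers": 255, "dp": [0, 0, 1.5], "roll": 0},
  {"fingers": 255, "dp": [0, 0, 3], "roll": 0},
  {"fingers": 255, "dp": [0, 0, 4], "roll": 0},
  {"fingers": 255, "dp": [0, 0, 4], "roll": 0},
])

```text
clock: 8.12
tool_pos: [0.4998, 0.0986, 0.0863]
tool_rot: [[0.084, -0.997, 0.002], [-0.997, -0.084, -0.0], [0.001, -0.002, -1.0]]
contact_force: [-3.0, -1.7, 6.2]
grip_width: 0.155
```

move_arm([
  {"fingers": 255, "dp": [0, 0, 1.3], "roll": 0},
  {"fingers": 255, "dp": [0, 0, 2.5], "roll": 0},
  {"fingers": 255, "dp": [0, 0, 2.5], "roll": 0},
])

```text
clock: 8.37
tool_pos: [0.4998, 0.0986, 0.0842]
tool_rot: [[0.084, -0.996, 0.002], [-0.996, -0.084, -0.0], [0.001, -0.002, -1.0]]
contact_force: [-3.1, -1.6, 7.6]
grip_width: 0.16
```

move_arm([
  {"fingers": 255, "dp": [0, 0, 0.6], "roll": 0},
  {"fingers": 255, "dp": [0, 0, 1.0], "roll": 0},
  {"fingers": 255, "dp": [0, 0, 1.0], "roll": 0},
])

```text
clock: 8.62
tool_pos: [0.4998, 0.0986, 0.0838]
tool_rot: [[0.084, -0.996, 0.002], [-0.996, -0.084, -0.001], [0.001, -0.002, -1.0]]
contact_force: [-3.8, -1.5, 7.7]
grip_width: 0.158
```

move_arm([
  {"fingers": 255, "dp": [0, 0, 0.8], "roll": 0},
  {"fingers": 255, "dp": [0, 0, 1.2], "roll": 0},
  {"fingers": 255, "dp": [0, 0, 1.2], "roll": 0},
])

```text
clock: 8.87
tool_pos: [0.4999, 0.0986, 0.0831]
tool_rot: [[0.084, -0.996, 0.002], [-0.996, -0.084, -0.001], [0.001, -0.002, -1.0]]
contact_force: [-3.3, -2.0, 7.3]
grip_width: 0.158
```

move_arm([
  {"fingers": 255, "dp": [0, 0, 0.5], "roll": -0.4},
  {"fingers": 255, "dp": [0, 0, 0.5], "roll": -0.8},
  {"fingers": 255, "dp": [0, 0, 0.5], "roll": -1.2},
  {"fingers": 255, "dp": [0, 0, 0.5], "roll": -1.2},
])

```text
clock: 9.2
tool_pos: [0.4998, 0.0987, 0.0832]
tool_rot: [[0.21, -0.978, 0.002], [-0.978, -0.21, -0.001], [0.001, -0.001, -1.0]]
contact_force: [-3.7, -1.7, 7.8]
grip_width: 0.156
```

```bash
python3 -c "
from h import *
st()"
```

```text
9.2 [0.4998 0.0987 0.0832] [[0.21, -0.978, 0.002], [-0.978, -0.21, -0.001], [0.001, -0.001, -1.0]] F [-3.7 -1.7  7.8] T [-0.17  0.78  0.  ] g 0.1558953241686099
```

move_arm([
  {"fingers": 255, "dp": [0, 0, 0.7], "roll": -0.6},
  {"fingers": 255, "dp": [0, 0, 0.7], "roll": -1.2},
  {"fingers": 255, "dp": [0, 0, 0.7], "roll": -1.8},
  {"fingers": 255, "dp": [0, 0, 0.7], "roll": -2.4},
  {"fingers": 255, "dp": [0, 0, 0.7], "roll": -3},
  {"fingers": 255, "dp": [0, 0, 0.7], "roll": -3},
])

```text
clock: 9.7
tool_pos: [0.4997, 0.0989, 0.0831]
tool_rot: [[0.505, -0.863, 0.001], [-0.863, -0.505, -0.0], [0.001, -0.001, -1.0]]
contact_force: [-3.5, -1.3, 9.3]
grip_width: 0.158
```

```bash
python3 -c "
from h import *
st(); cv2.imwrite('pics/wrist4.png',ctrl.read_camera('wrist')[100:400])"
```

```text
9.7 [0.4997 0.0989 0.0831] [[0.505, -0.863, 0.001], [-0.863, -0.505, -0.0], [0.001, -0.001, -1.0]] F [-3.5 -1.3  9.3] T [-0.15  0.82  0.03] g 0.157570786252798
```

View pics/wrist4.png

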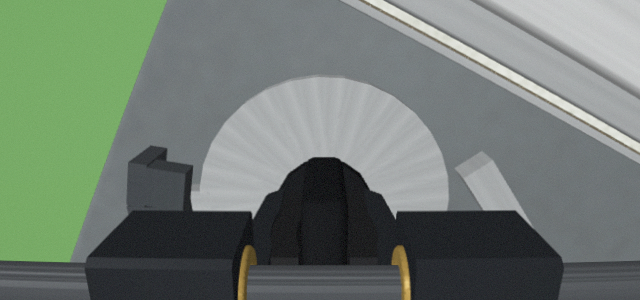

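move_arm([
  {"fingers": 255, "dp": [0, 0, 0.7], "roll": -0.7},
  {"fingers": 255, "dp": [0, 0, 0.7], "roll": -1.4},
  {"fingers": 255, "dp": [0, 0, 0.7], "roll": -2.1},
  {"fingers": 255, "dp": [0, 0, 0.7], "roll": -2.8},
  {"fingers": 255, "dp": [0, 0, 0.7], "roll": -3.5},
  {"fingers": 255, "dp": [0, 0, 0.7], "roll": -4.2},
  {"fingers": 255, "dp": [0, 0, 0.7], "roll": -4.9},
  {"fingers": 255, "dp": [0, 0, 0.7], "roll": -5.6},
  {"fingers": 255, "dp": [0, 0, 0.7], "roll": -6.3},
  {"fingers": 255, "dp": [0, 0, 0.7], "roll": -6.8},
])

```text
clock: 10.58
tool_pos: [0.4993, 0.0991, 0.083]
tool_rot: [[0.947, -0.322, 0.0], [-0.322, -0.947, -0.0], [0.0, 0.0, -1.0]]
contact_force: [-4.6, -0.3, 10.7]
grip_width: 0.16
```

move_arm([
  {"fingers": 255, "dp": [0, 0, 0.5], "roll": -0.4},
  {"fingers": 255, "dp": [0, 0, 0.5], "roll": -0.7},
  {"fingers": 255, "dp": [0, 0, 0.5], "roll": -0.7},
])

```text
clock: 10.83
tool_pos: [0.4993, 0.0992, 0.0831]
tool_rot: [[0.968, -0.25, -0.0], [-0.25, -0.968, -0.0], [-0.0, 0.0, -1.0]]
contact_force: [-3.1, -2.0, 8.5]
grip_width: 0.153
```

```bash
python3 -c "
from h import *
s=st();R=np.array(s['tool_rot']);print(np.degrees(np.arctan2(R[1,0],R[0,0]))+85.2)"
```

```text
10.8333 [0.4993 0.0992 0.0831] [[0.968, -0.25, -0.0], [-0.25, -0.968, -0.0], [-0.0, 0.0, -1.0]] F [-3.1 -2.   8.5] T [-0.32  0.84 -0.  ] g 0.1531139789507914
70.73471156202584
```

move_arm([
  {"fingers": 255, "dp": [0, 0, 0.4], "roll": -0.3},
  {"fingers": 255, "dp": [0, 0, 0.4], "roll": -0.6},
  {"fingers": 255, "dp": [0, 0, 0.4], "roll": -0.6},
  {"fingers": 255, "dp": [0, 0, 0.4], "roll": -0.6},
])

```text
clock: 11.17
tool_pos: [0.4992, 0.0993, 0.0833]
tool_rot: [[0.982, -0.189, -0.001], [-0.189, -0.982, -0.0], [-0.001, 0.0, -1.0]]
contact_force: [-2.5, -1.5, 7.3]
grip_width: 0.155
```

```bash
python3 -c "
from h import *
s=st();R=np.array(s['tool_rot']);print(np.degrees(np.arctan2(R[1,0],R[0,0]))+85.2)"
```

```text
11.1667 [0.4992 0.0993 0.0833] [[0.982, -0.189, -0.001], [-0.189, -0.982, -0.0], [-0.001, 0.0, -1.0]] F [-2.5 -1.5  7.3] T [-0.37  0.73 -0.37] g 0.1553877500541446
74.31126228305175
```

move_arm([
  {"fingers": 255, "dp": [0, 0, -1.5], "roll": 0},
  {"fingers": 255, "dp": [0, 0, -3], "roll": 0},
  {"fingers": 255, "dp": [0, 0, -4.5], "roll": 0},
  {"fingers": 255, "dp": [0, 0, -4.5], "roll": 0},
])

```text
clock: 11.5
tool_pos: [0.4992, 0.0993, 0.0881]
tool_rot: [[0.982, -0.189, -0.001], [-0.189, -0.982, -0.0], [-0.001, 0.0, -1.0]]
contact_force: [-3.0, -1.1, 5.4]
grip_width: 0.157
```

move_arm([
  {"fingers": 170, "dp": [0, 0, 0], "roll": 0},
  {"fingers": 170, "dp": [0, 0, 0], "roll": 0},
  {"fingers": 170, "dp": [0, 0, 0], "roll": 0},
  {"fingers": 170, "dp": [0, 0, 0], "roll": 0},
  {"fingers": 170, "dp": [0, 0, -10], "roll": 0},
  {"fingers": 170, "dp": [0, 0, -40], "roll": 0},
  {"fingers": 170, "dp": [0, 0, -80], "roll": 0},
  {"fingers": 170, "dp": [0, 0, -100], "roll": 0},
  {"fingers": 170, "dp": [0, 0, -100], "roll": 0},
])

```text
clock: 12.25
tool_pos: [0.5027, 0.0994, 0.1942]
tool_rot: [[0.982, -0.189, 0.01], [-0.189, -0.982, -0.0], [0.009, -0.002, -1.0]]
contact_force: [0.5, 0.4, 1.8]
grip_width: 0.333
```

```bash
python3 -c "
from h import *
st(); cv2.imwrite('pics/wrist5.png',ctrl.read_camera('wrist'))
for q in ('knob_grip','lever_grip'):
  for c in ('scene','top','wrist'):
    ctrl.read_camera(c); print(q,c,[(np.round(r['point'],4).tolist(),round(r['conf'],2)) for r in ctrl.tip_of(q,c)[:1]])"
```

```text
12.25 [0.5027 0.0994 0.1942] [[0.982, -0.189, 0.01], [-0.189, -0.982, -0.0], [0.009, -0.002, -1.0]] F [0.5 0.4 1.8] T [-0.07  0.08 -0.02] g 0.3330062328506375
knob_grip scene [([0.5, 0.0994, 0.0904], 0.97)]
knob_grip top []
knob_grip wrist [([0.4983, 0.1016, 0.0913], 0.76)]
lever_grip scene [([0.4743, -0.1316, 0.0916], 0.77)]
lever_grip top [([0.4751, -0.1341, 0.0923], 0.62)]
lever_grip wrist []
```

View pics/wrist5.png

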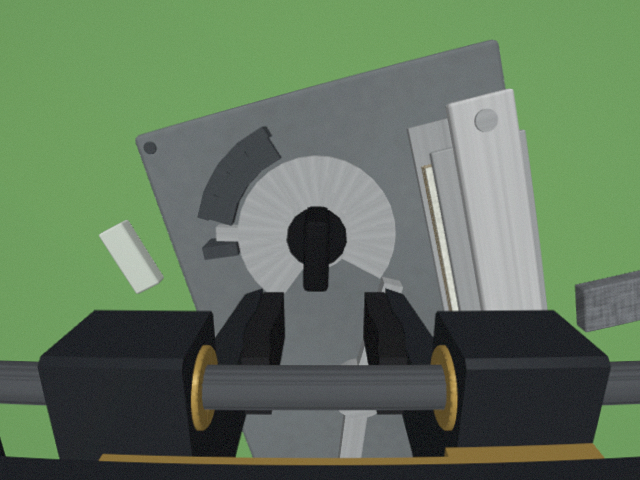

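move_arm([
  {"fingers": 150, "dp": [17, 233, 0], "roll": 0.8},
  {"fingers": 150, "dp": [17, 233, 0], "roll": 0.8},
  {"fingers": 150, "dp": [17, 233, 0], "roll": 0.8},
  {"fingers": 150, "dp": [17, 233, 0], "roll": 0.8},
  {"fingers": 150, "dp": [17, 233, 0], "roll": 0.8},
  {"fingers": 150, "dp": [17, 233, 0], "roll": 0.8},
  {"fingers": 150, "dp": [17, 233, 0], "roll": 0.8},
  {"fingers": 150, "dp": [17, 233, 0], "roll": 0.8},
])

```text
clock: 13.57
tool_pos: [0.4715, -0.1339, 0.1877]
tool_rot: [[0.962, -0.274, -0.001], [-0.274, -0.962, 0.0], [-0.001, 0.0, -1.0]]
contact_force: [0.4, 0.5, -0.6]
grip_width: 0.413
```

```bash
python3 - <<'E'
from h import *
st(); c='wrist'; im=ctrl.read_camera(c); cv2.imwrite('pics/wrist6.png',im)
for q in ('lever_grip','press_base','knob_grip'): print(q,[(np.round(r['point'],4).tolist(),round(r['conf'],2)) for r in ctrl.tip_of(q,c)[:1]])
print(proj([[.475,-.1325,.116],[.475,-.1325,.061],[.5085,-.0207,.06],[.495,-.1325,.116]],c))
E
```

```text
13.5667 [ 0.4715 -0.1339  0.1877] [[0.962, -0.274, -0.001], [-0.274, -0.962, 0.0], [-0.001, 0.0, -1.0]] F [ 0.4  0.5 -0.6] T [-0.05  0.09 -0.03] g 0.4134467653511065
lever_grip [([0.4737, -0.1319, 0.0919], 0.83)]
press_base []
knob_grip []
[[331.18168226 265.56141438]
 [329.77540919 236.57495773]
 [334.46873384  34.59588174]
 [370.09034326 255.29862856]]
```

View pics/wrist6.png

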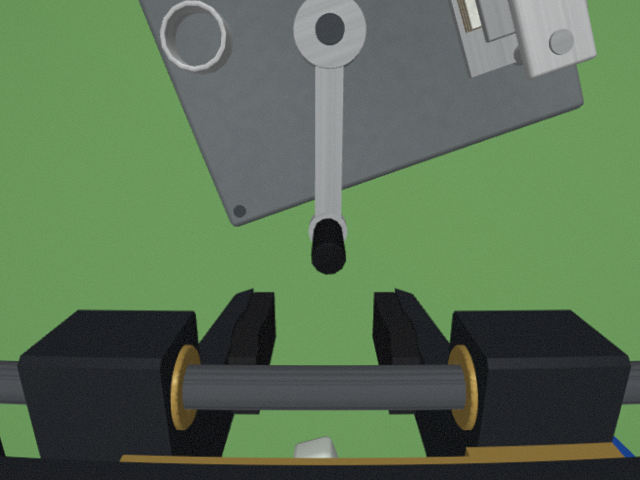

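move_arm([
  {"fingers": 150, "dp": [2.4, -5, 0], "roll": 0},
  {"fingers": 150, "dp": [2.4, -5, 30], "roll": 0},
  {"fingers": 150, "dp": [2.4, -5, 55], "roll": 0},
  {"fingers": 150, "dp": [2.4, -5, 70], "roll": 0},
  {"fingers": 150, "dp": [2.4, -5, 77], "roll": 0},
  {"fingers": 150, "dp": [2.4, -5, 77], "roll": 0},
  {"fingers": 150, "dp": [2.4, -5, 77], "roll": 0},
])

```text
clock: 14.35
tool_pos: [0.4758, -0.1267, 0.111]
tool_rot: [[0.963, -0.268, -0.001], [-0.268, -0.963, 0.0], [-0.001, -0.0, -1.0]]
contact_force: [0.4, 0.6, -0.4]
grip_width: 0.41
```

```bash
cat > a.py <<'E'
from h import *
# lever state as inferred from trailing pad: post centre = TCP + tx*(9-w/2)
s=st(); R=np.array(s['tool_rot']); tx=R[:2,0]; P=np.array([.507,-.018])
F=np.array(s['contact_force'])[:2]
c=s['tool_pos'][:2]+tx*(.009-s['grip_width']*.044); v=c-P; a=np.degrees(np.arctan2(v[1],v[0]))
t=np.array([-v[1],v[0]])/np.linalg.norm(v)
print('post',np.round(c,4),'r',round(np.linalg.norm(v),4),'lever rad',round(np.radians(a+105.7),4),'tool yaw-tangent',round(np.degrees(np.arctan2(tx[1],tx[0]))-a-90,1),'push',round(-F@t,2),'radial',round(-F@v/np.linalg.norm(v),2))
E
python3 a.py
```

```text
14.35 [ 0.4758 -0.1267  0.111 ] [[0.963, -0.268, -0.001], [-0.268, -0.963, 0.0], [-0.001, -0.0, -1.0]] F [ 0.4  0.6 -0.4] T [-0.07  0.04 -0.  ] g 0.41028261666684024
post [ 0.4671 -0.1242] r 0.1135 lever rad -0.0851 tool yaw-tangent 5.0 push -0.12 radial 0.73
```

move_arm([
  {"fingers": 150, "dp": [5, 2, 0], "roll": 0},
  {"fingers": 150, "dp": [8, 2, 0], "roll": 0},
  {"fingers": 150, "dp": [11, 1.5, 0], "roll": -0.2},
  {"fingers": 150, "dp": [14, 1, 0], "roll": -0.5},
  {"fingers": 150, "dp": [17, 0.5, 0], "roll": -0.8},
  {"fingers": 150, "dp": [20, 0, 0], "roll": -1.1},
  {"fingers": 150, "dp": [23, -0.5, 0], "roll": -1.4},
  {"fingers": 150, "dp": [26, -1.2, 0], "roll": -1.6},
])

```text
clock: 15.02
tool_pos: [0.5012, -0.1328, 0.1116]
tool_rot: [[0.995, -0.101, -0.002], [-0.101, -0.995, 0.0], [-0.002, 0.0, -1.0]]
contact_force: [-5.8, -0.2, 4.4]
grip_width: 0.414
```

```bash
python3 a.py
```

```text
15.0167 [ 0.5012 -0.1328  0.1116] [[0.995, -0.101, -0.002], [-0.101, -0.995, 0.0], [-0.002, 0.0, -1.0]] F [-5.8 -0.2  4.4] T [-0.15  0.92  0.06] g 0.4136088282995763
post [ 0.492  -0.1318] r 0.1148 lever rad 0.1434 tool yaw-tangent 1.7 push 5.68 radial -0.97
```

move_arm([
  {"fingers": 150, "dp": [2.2, 0, 0], "roll": -0.15},
  {"fingers": 150, "dp": [4.4, -0.1, 0], "roll": -0.3},
  {"fingers": 150, "dp": [6.6, -0.2, 0], "roll": -0.5},
])

```text
clock: 15.27
tool_pos: [0.5078, -0.1331, 0.1116]
tool_rot: [[0.999, -0.048, -0.003], [-0.048, -0.999, 0.001], [-0.003, -0.0, -1.0]]
contact_force: [-5.9, 1.7, 2.4]
grip_width: 0.413
```

```bash
python3 a.py
```

```text
15.2667 [ 0.5078 -0.1331  0.1116] [[0.999, -0.048, -0.003], [-0.048, -0.999, 0.001], [-0.003, -0.0, -1.0]] F [-5.9  1.7  2.4] T [0.19 0.88 0.04] g 0.4129225535060612
post [ 0.4986 -0.1326] r 0.115 lever rad 0.201 tool yaw-tangent 1.5 push 5.99 radial 1.27
```

move_arm([
  {"fingers": 150, "dp": [1.6, 0, 0], "roll": -0.15},
  {"fingers": 150, "dp": [3.2, -0.1, 0], "roll": -0.3},
  {"fingers": 150, "dp": [4.8, -0.2, 0], "roll": -0.4},
])

```text
clock: 15.52
tool_pos: [0.5127, -0.133, 0.1116]
tool_rot: [[1.0, -0.004, -0.003], [-0.004, -1.0, 0.001], [-0.003, -0.001, -1.0]]
contact_force: [-4.3, 2.4, 3.1]
grip_width: 0.407
```

```bash
python3 a.py
```

```text
15.5167 [ 0.5127 -0.133   0.1116] [[1.0, -0.004, -0.003], [-0.004, -1.0, 0.001], [-0.003, -0.001, -1.0]] F [-4.3  2.4  3.1] T [ 0.22  0.84 -0.05] g 0.4070156000861209
post [ 0.5038 -0.1329] r 0.115 lever rad 0.2461 tool yaw-tangent 1.4 push 4.36 radial 2.25
```

```bash
cat > m.py <<'E'
from h import *
P=np.array([.507,-.018]); F=[];T=[];C=[]
for i in range(8):
    ctrl.read_camera('top'); s=ctrl.observe(); F.append(s['contact_force']);T.append(s['wrist_torque']);C.append(s['tool_pos'])
F,T,C=[np.mean(x,0) for x in (F,T,C)]
R=np.array(s['tool_rot']); tx=R[:2,0]
c=C[:2]+tx*(.009-s['grip_width']*.044); v=c-P; a=np.degrees(np.arctan2(v[1],v[0])); v/=np.linalg.norm(v); t=np.array([-v[1],v[0]])
print('t',round(s['clock'],2),'z',round(C[2],4),'lever',round(np.radians(a+105.7),4),'yawerr',round(np.degrees(np.arctan2(tx[1],tx[0]))-a-90,1),'push',round(-F[:2]@t,2),'rad',round(-F[:2]@v,2),'Fz',round(F[2],1),'M',round(T[:2]@v*-1,3), 'r',round(np.linalg.norm(c-P),4),'g',round(s['grip_width'],3))
E
python3 m.py
```

```text
t 15.92 z 0.1116 lever 0.2452 yawerr 1.3 push 2.2 rad 1.46 Fz 1.0 M 0.418 r 0.1151 g 0.414
```

move_arm([
  {"fingers": 150, "dp": [1.3, 0, 0], "roll": -0.1},
  {"fingers": 150, "dp": [2.5, -0.1, 0], "roll": -0.22},
])

```text
clock: 16.08
tool_pos: [0.515, -0.133, 0.1114]
tool_rot: [[1.0, 0.018, -0.003], [0.018, -1.0, 0.001], [-0.003, -0.001, -1.0]]
contact_force: [-4.7, 1.8, 1.7]
grip_width: 0.414
```

```bash
python3 m.py
```

```text
t 16.48 z 0.1115 lever 0.2667 yawerr 1.4 push 4.13 rad 1.46 Fz 2.0 M 0.718 r 0.1152 g 0.411
```

move_arm([
  {"fingers": 150, "dp": [1.3, 0, 0], "roll": -0.1},
  {"fingers": 150, "dp": [2.5, -0.1, 0], "roll": -0.22},
])

```text
clock: 16.65
tool_pos: [0.5177, -0.1329, 0.1115]
tool_rot: [[0.999, 0.041, -0.002], [0.041, -0.999, 0.001], [-0.002, -0.001, -1.0]]
contact_force: [-4.4, 2.0, 2.7]
grip_width: 0.415
```

```bash
python3 m.py
```

```text
t 17.05 z 0.1115 lever 0.2883 yawerr 1.5 push 3.28 rad 2.13 Fz 1.3 M 0.602 r 0.1153 g 0.415
```

move_arm([
  {"fingers": 150, "dp": [1, 0, 0], "roll": -0.08},
  {"fingers": 150, "dp": [2, 0, 0], "roll": -0.16},
  {"fingers": 150, "dp": [3, 0, 0], "roll": -0.24},
])

```text
clock: 17.3
tool_pos: [0.5207, -0.1327, 0.1115]
tool_rot: [[0.998, 0.066, -0.002], [0.066, -0.998, 0.001], [-0.002, -0.001, -1.0]]
contact_force: [-3.6, 2.8, 1.9]
grip_width: 0.415
```

move_arm([
  {"fingers": 150, "dp": [1, 0, 0], "roll": -0.08},
  {"fingers": 150, "dp": [2, 0, 0], "roll": -0.16},
  {"fingers": 150, "dp": [3, 0, 0], "roll": -0.24},
])

```text
clock: 17.55
tool_pos: [0.5236, -0.1323, 0.1114]
tool_rot: [[0.996, 0.092, -0.003], [0.092, -0.996, 0.001], [-0.003, -0.001, -1.0]]
contact_force: [-4.4, 2.4, 1.8]
grip_width: 0.415
```

```bash
python3 a.py
```

```text
17.55 [ 0.5236 -0.1323  0.1114] [[0.996, 0.092, -0.003], [0.092, -0.996, 0.001], [-0.003, -0.001, -1.0]] F [-4.4  2.4  1.8] T [ 0.37  0.8  -0.09] g 0.4145243720759113
post [ 0.5144 -0.1332] r 0.1154 lever rad 0.3379 tool yaw-tangent 1.6 push 4.22 radial 2.71
```

move_arm([
  {"fingers": 150, "dp": [1, -0.1, 0], "roll": -0.08},
  {"fingers": 150, "dp": [2, -0.2, 0], "roll": -0.16},
  {"fingers": 150, "dp": [3, -0.3, 0], "roll": -0.24},
])

```text
clock: 17.8
tool_pos: [0.5261, -0.1318, 0.1113]
tool_rot: [[0.993, 0.118, -0.004], [0.118, -0.993, 0.001], [-0.004, -0.001, -1.0]]
contact_force: [-6.2, 1.6, 2.4]
grip_width: 0.412
```

move_arm([
  {"fingers": 150, "dp": [1, -0.1, 0], "roll": -0.08},
  {"fingers": 150, "dp": [2, -0.2, 0], "roll": -0.16},
  {"fingers": 150, "dp": [3, -0.3, 0], "roll": -0.24},
])

```text
clock: 18.05
tool_pos: [0.5282, -0.1313, 0.1112]
tool_rot: [[0.99, 0.144, -0.007], [0.144, -0.99, 0.001], [-0.007, -0.002, -1.0]]
contact_force: [-8.7, 0.2, 5.3]
grip_width: 0.41
```

```bash
python3 a.py
```

```text
18.05 [ 0.5282 -0.1313  0.1112] [[0.99, 0.144, -0.007], [0.144, -0.99, 0.001], [-0.007, -0.002, -1.0]] F [-8.7  0.2  5.3] T [ 0.02  1.47 -0.07] g 0.4095740388248695
post [ 0.5192 -0.1326] r 0.1152 lever rad 0.3804 tool yaw-tangent 2.2 push 8.67 radial 1.1
```

move_arm([
  {"fingers": 150, "dp": [-3, 0, 0], "roll": 0},
  {"fingers": 150, "dp": [-9, 0, 0], "roll": 0},
  {"fingers": 150, "dp": [-9, 0, 0], "roll": 0},
  {"fingers": 150, "dp": [-9, 0, 0], "roll": 0},
])

```text
clock: 18.38
tool_pos: [0.5195, -0.133, 0.1116]
tool_rot: [[0.99, 0.144, -0.005], [0.144, -0.99, 0.0], [-0.005, -0.001, -1.0]]
contact_force: [-0.6, -0.7, 0.3]
grip_width: 0.409
```

```bash
python3 - <<'E'
from h import *
st(); c='wrist'; im=ctrl.read_camera(c); cv2.imwrite('pics/wrist7.png',im)
print([(np.round(r['point'],4).tolist(),round(r['conf'],2)) for r in ctrl.tip_of('lever_grip','scene')[:1]])
ctrl.read_camera('scene');print([(np.round(r['point'],4).tolist(),round(r['conf'],2)) for r in ctrl.tip_of('lever_grip','scene')[:1]])
E
```

```text
18.3833 [ 0.5195 -0.133   0.1116] [[0.99, 0.144, -0.005], [0.144, -0.99, 0.0], [-0.005, -0.001, -1.0]] F [-0.6 -0.7  0.3] T [-0.    0.02 -0.05] g 0.40926885556964104
[([0.4743, -0.1316, 0.0916], 0.77)]
[([0.5207, -0.1341, 0.0936], 0.63)]
```

move_arm([
  {"fingers": 150, "dp": [4, 0, 0], "roll": 0},
  {"fingers": 150, "dp": [6, 0, 0], "roll": 0},
  {"fingers": 150, "dp": [7.5, 0, 0], "roll": 0},
  {"fingers": 150, "dp": [7.5, 0, 0], "roll": 0},
])

```text
clock: 18.92
tool_pos: [0.5275, -0.1316, 0.1114]
tool_rot: [[0.99, 0.144, -0.006], [0.144, -0.99, 0.0], [-0.006, -0.001, -1.0]]
contact_force: [-0.2, -0.4, -0.2]
grip_width: 0.412
```

move_arm([
  {"fingers": 150, "dp": [0.6, 0, 0], "roll": 0},
  {"fingers": 150, "dp": [0.6, 0, 0], "roll": 0},
])

```text
clock: 19.08
tool_pos: [0.5279, -0.1314, 0.1113]
tool_rot: [[0.989, 0.144, -0.006], [0.144, -0.99, 0.001], [-0.006, -0.001, -1.0]]
contact_force: [-1.1, -0.3, -0.5]
grip_width: 0.412
```

```bash
python3 a.py
```

```text
19.0833 [ 0.5279 -0.1314  0.1113] [[0.989, 0.144, -0.006], [0.144, -0.99, 0.001], [-0.006, -0.001, -1.0]] F [-1.1 -0.3 -0.5] T [-0.03  0.1  -0.05] g 0.4122244115268421
post [ 0.5189 -0.1328] r 0.1154 lever rad 0.3773 tool yaw-tangent 2.4 push 1.1 radial -0.24
```

move_arm([
  {"fingers": 150, "dp": [0.5, 0, 0], "roll": 0},
  {"fingers": 150, "dp": [1.0, 0, 0], "roll": 0},
  {"fingers": 150, "dp": [1.0, 0, 0], "roll": 0},
])

```text
clock: 19.33
tool_pos: [0.5282, -0.1314, 0.1112]
tool_rot: [[0.989, 0.144, -0.008], [0.144, -0.99, 0.0], [-0.008, -0.002, -1.0]]
contact_force: [-4.1, -1.1, 3.0]
grip_width: 0.413
```

```bash
python3 a.py
```

```text
19.3333 [ 0.5282 -0.1314  0.1112] [[0.989, 0.144, -0.008], [0.144, -0.99, 0.0], [-0.008, -0.002, -1.0]] F [-4.1 -1.1  3. ] T [-0.23  0.88  0.02] g 0.4130679110360045
post [ 0.5191 -0.1328] r 0.1154 lever rad 0.3789 tool yaw-tangent 2.3 push 4.21 radial -0.68
```

move_arm([
  {"fingers": 150, "dp": [1, 0, 0], "roll": 0},
  {"fingers": 150, "dp": [1.8, 0, 0], "roll": 0},
  {"fingers": 150, "dp": [1.8, 0, 0], "roll": 0},
])

```text
clock: 19.58
tool_pos: [0.5286, -0.1314, 0.1111]
tool_rot: [[0.989, 0.145, -0.012], [0.145, -0.989, 0.0], [-0.012, -0.002, -1.0]]
contact_force: [-7.8, -1.8, 5.9]
grip_width: 0.412
```

```bash
python3 a.py; python3 m.py
```

```text
19.5833 [ 0.5286 -0.1314  0.1111] [[0.989, 0.145, -0.012], [0.145, -0.989, 0.0], [-0.012, -0.002, -1.0]] F [-7.8 -1.8  5.9] T [-0.35  1.35 -0.03] g 0.4118487591944094
post [ 0.5196 -0.1327] r 0.1154 lever rad 0.383 tool yaw-tangent 2.1 push 7.9 radial -0.94
t 19.98 z 0.111 lever 0.3839 yawerr 2.0 push 7.7 rad -1.09 Fz 5.1 M 1.374 r 0.1154 g 0.409
```

move_arm([
  {"fingers": 150, "dp": [-4, 0, 0], "roll": 0},
  {"fingers": 150, "dp": [-9, 0, 0], "roll": 0},
  {"fingers": 150, "dp": [-9, 0, 0], "roll": 0},
  {"fingers": 150, "dp": [-9, 0, -5], "roll": 0},
  {"fingers": 150, "dp": [-9, 0, -30], "roll": 0},
  {"fingers": 150, "dp": [-9, 0, -65], "roll": 0},
  {"fingers": 150, "dp": [-9, 0, -100], "roll": 0},
  {"fingers": 150, "dp": [-9, 0, -120], "roll": 0},
  {"fingers": 150, "dp": [-9, 0, -120], "roll": 0},
])

```text
clock: 20.73
tool_pos: [0.5241, -0.1339, 0.2374]
tool_rot: [[0.989, 0.145, -0.002], [0.145, -0.989, -0.004], [-0.003, 0.004, -1.0]]
contact_force: [0.2, -0.2, -0.2]
grip_width: 0.407
```

```bash
python3 - <<'E'
from h import *
st()
for c in ('scene','top'):
    im=ctrl.read_camera(c)
    if c=='scene': cv2.imwrite('pics/end.png',cv2.resize(im[110:330,200:440],None,fx=2.5,fy=2.5))
    for q in ('knob_grip','lever_grip','cutter','eraser'): print(c,q,[(np.round(r['point'],4).tolist(),round(r['conf'],2)) for r in ctrl.tip_of(q,c)[:1]])
E
```

```text
20.7333 [ 0.5241 -0.1339  0.2374] [[0.989, 0.145, -0.002], [0.145, -0.989, -0.004], [-0.003, 0.004, -1.0]] F [ 0.2 -0.2 -0.2] T [-0.04  0.   -0.03] g 0.40706986257058375
scene knob_grip [([0.4943, 0.1007, 0.089], 0.79)]
scene lever_grip [([0.5211, -0.1349, 0.0908], 0.59)]
scene cutter []
scene eraser [([0.3498, 0.0933, 0.0022], 0.54)]
top knob_grip [([0.4999, 0.0984, 0.094], 0.58)]
top lever_grip [([0.5179, -0.1368, 0.0899], 0.68)]
top cutter [([0.7923, -0.0148, -0.0006], 0.48)]
top eraser [([0.3484, 0.0961, 0.0015], 0.7)]
```

View pics/end.png

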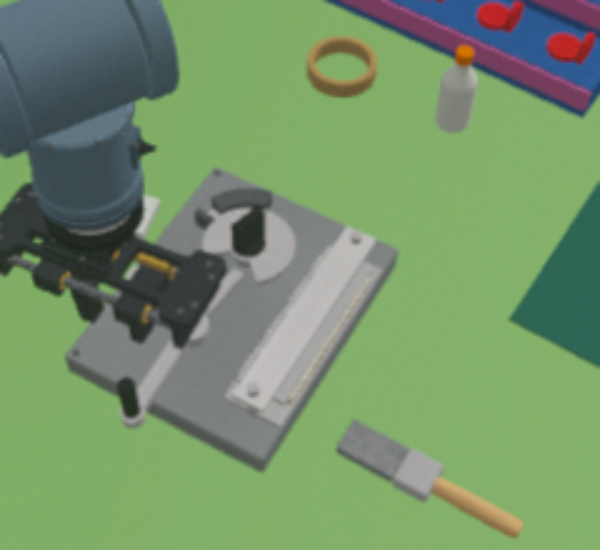

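The knob is up with the lever tail in its notch, the lever stands where I left it at about (130,400), and the gripper is clear of everything. Handing in.

```bash
python3 -c "
from cell import ctrl
print(ctrl.sign_off())"
```

```text
the job is handed in; nothing more can be done
None
```

I clamped the pack and handed the job in at about 21 s; the sign-off gave no verdict.

- **Knob:** I gripped it, pressed it down about 7 mm with 7–11 N and turned it 74° counter-clockwise to its end stop. It met the stop at only 0.37 N m. It then sprang up, and the pictures show it up with the lug past the bridge.
- **Lever:** I pushed the post with one finger pad. It ran free at about 4.4 N and met the pack at roughly 0.35 rad by my estimate. I stopped at about 0.38 rad with 8.7 N at the post.
- **Clamping force:** This is an estimate of about 20–25 N, worked out from the push force and the lever travel, because nothing measures the plate force directly.
- **Does it stay clamped:** After backing off I touched the post again and it had not come back. It then stood a 7.7 N push with under 1 mm of movement.
- **End state:** The gripper was lifted clear with the wrist force near zero.
- **Other things:** I checked the eraser's position at the end, and it had not moved. In the last pictures the arm hid the cutter: one detection found nothing, and the other reported a spot beyond the press, near the brush, which I took as false. I never went near the cutter, but I did not confirm its final position. I did not measure the remaining things again.

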